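# Mount the cuvette carrier on the dovetail rail and clamp it

### The arm

A 6-joint arm with a two-finger parallel gripper is mounted at the origin on the work surface. World frame = base frame: x ahead of the robot, y to its left, z up, the work surface at z = 0. Lengths are in m, angles in rad, forces in N, time in s.
With the tool pointing down it reaches from about 0.35 to 0.775 m from the base axis. Payload 7.3 kg.
Tool frame: the origin (TCP) lies at the very end of the fingers, on their centre line; the grasp point (between the pads) lies 19 mm behind it; z points along the fingers, y is the line along which they close (so a half turn about z gives the same grasp; the last joint's range is limited). The gripper opens to 92 mm and grips with 3 to 60 N. Pads are 19 mm wide; open, the fingers measure 130 mm over their backs; the gripper's body (75 mm by 190 mm) begins 47 mm behind the grasp point.
Start: joints at [1.028, 0.342, 1.524, -0, 1.275, -0.146], TCP at [0.203, 0.484, 0.227] pointing down, gripper open.
Joint ranges: [-2.53, 2.53], [-0.77, 2.02], [0.04, 2.7], [-1, 4.14], [0.28, 2.66], [-3.11, 3.11]. Speed limits (rad/s): [2.57, 2.57, 3.14, 3.14, 3.14, 3.14].

### API

Orientations are given as a 3x3 rotation matrix whose columns are the frame's x, y, z axes.
In Python, from cell import monitor, imaging, order gives the robot as it stands. The module is installed in compiled form; this text tells all that it offers.
- The arm moves only by the tool servo_tool, never from a script. Its argument "motion" is a list of rows, each a list of 3 entries, a list of its own where there are three numbers: the shift along the tool's x, y, z in m, then the turn about the tool's z in degrees, then the opening, from 0 (shut) to 1 (fully open). A call has 1 to 20 rows; each row shifts and turns the commanded pose from where the row before left it, along the tool's axes as they then stand; what a row does not reach is not made up. A row lasts 1/12 s, in which the tool goes at most 41.7 mm and 7.16 degrees, less where a joint would pass 70% of its speed; a pose out of reach is approached as far as the arm can. A call is refused whole if a number of a shift passes 0.0417 or a number of a turn 7.16, either way. A call with a gripper value outside its range is refused whole. The fingers move at their own pace and stop on an object; the grip force is fixed at half the most. Time passes only in rows, so rows that do not move let the fingers close. It gives the time, the measured TCP pose, the force, the opening and the grip force at its end, in the units of the state.
- monitor.get_state(): the state, without advancing time (a new reading comes with each control period).
- imaging.get_image(name): name is "side" or "top" or "wrist"; returns a dict with "pixels" (384x512x3 uint8, blue, green, red), "K" (3x3 intrinsics, pixels), "pose" (4x4, takes a point from camera to world coordinates). Camera axes: x right, y up, looking along -z (the intrinsics and any distortion apply to the point x, -y, -z); pixel columns grow to the right and rows downward; lengths in m; the calibration is good to about 2 mm. The wrist camera is an equidistant fisheye: a pixel r from the principal point sees the ray r / f radians off the axis. A picture is of the moment at which its call begins. There is no depth.
- order.close_job(): hands the job in; it is judged then, once.
The state is a dict: "clock": time; "qpos": joint angles; "qvel": joint speeds; "effort": joint torques, N m; "tool_pos": TCP position; "tcp_rot": TCP orientation; "contact_force": force on the tool from outside, world axes, zero at the start; "torque": the same for the moment, N m; "grip_width": finger opening in m; "gripper_force": force on a finger pad.
Only numpy, scipy, OpenCV 4.12 (cv2) and the standard library are available. Lean on these libraries where they do the work, as an engineer would, in place of code of your own. Each camera call takes 0.05 s, during which the arm holds its last target. There are 200 camera calls.

### The job

Take the cuvette holder that has a groove underneath and a clamp knob at its side (not the plain flat-footed stand), set it down on the rail's base plate in front of the tapered end of the dovetail, and slide it onto the dovetail until it is fully home against the end stop. Then tighten its clamp by turning the knob clockwise (seen from above) as far as it goes. Leave the plain stand where it is.

Things in the scene. Friction and masses are not known exactly. Their poses are not given: they have to be found in the camera images.
- carrier (a point): Centre of the black block to grasp, 34 x 18 x 40 mm (x, y, z), on the grooved aluminium carrier. x: the way it slides on (flared mouth at +x); y: towards the clamp knob. Carrier 90 mm long in x (45 each way from here), 64 wide, 0.37 kg; deck top 20 mm and underside 46 mm below here. Groove centre line 20 mm to +y of here, 2.5 mm play each side; undercut, so it goes on only from the rail's end.
- rail: Fixed base plate with dovetail. Origin: plate's underside, on the rail's centre line; x along the rail to the stop. Plate 90 mm wide, 8 thick, x -170 to 150 mm, bare up to -35 (room to set the carrier down). Steel dovetail x -35 to 135, 16 tall, 36 wide on top, 26 at its foot; the first 30 mm taper by 11 mm each side. Stop at x 135; carrier fully home: block centre at x 90, y -20, z 54 mm.
- clamp (a joint): Knob angle, rad: 0 to 0.12 at the start (loose, wing along carrier x), grows clockwise seen from above to its stop at 1.4 (tight, wing crosswise). Stays where left; 0.06 Nm, up to 0.2 at the end as its cam disc presses on the rail. Grip: grey upright wing 40 x 12 x 28 mm tall, on a vertical axis 68 mm to +y of the block's centre, wing centre 4 mm higher than that; 24 mm free below its centre.
- stand: Bystander: the same black block on a plain solid 60 x 60 x 26 mm aluminium foot, without groove, ear or knob, standing loose beside the carrier (either may be the nearer one). 66 mm tall; origin at the centre of its underside. Not needed; it stays where it is.
There are look-alikes about, which are no part of the job. Leave any orange look-alike of the part that bears carrier alone.

How it is judged:
On the way:
1. the carrier is on the dovetail against the end stop, its clamp still loose (x of carrier in the frame of rail above 0.078 m and y of carrier in the frame of rail between -0.028 and -0.012 m and z of carrier in the frame of rail between 0.049 and 0.06 m and angle between the x axis of carrier and the x axis of rail, either way round below 0.15 rad and value of joint clamp below 0.6 rad), for 0.2 s.
At the end, for the whole second after the job is handed in: The carrier is on the dovetail, within 12 mm of the end stop, its clamp knob turned clockwise to at least 1.05 rad (its stop is at 1.4), and the plain stand is within 30 mm of where it stood (x of carrier in the frame of rail above 0.078 m and y of carrier in the frame of rail between -0.028 and -0.012 m and z of carrier in the frame of rail between 0.049 and 0.06 m and angle between the x axis of carrier and the x axis of rail, either way round below 0.15 rad and value of joint clamp above 1.05 rad and distance of stand from where it was at the start of the episode below 0.03 m); the robot touches nothing.
It fails at once if the plain stand is moved more than 30 mm (distance of stand from where it was at the start of the episode above 0.03 m).
It also fails if it takes over 58 s, if anything falls off the work surface, if the arm or the gripper's body presses on something with over 40 N, if the wrist force passes 120 N, or if a joint passes its speed limit or range.

## Working session

There is one attempt and no reset: what is moved stays moved. The work goes in short steps, Python scripts to look and compute and a tool call to move; the robot and the scene stay as the last step left them, time stands still between calls to the robot, and variables do not carry over. Pictures are saved under pics/ and viewed, at most 10 in all, crops included, and the job is handed in when it is done.

Besides the shell and the picture viewer there is one more tool, called after ">>>" as name(argument=value, ...) on one line, values as JSON. servo_tool: Moves the arm, as the interface text tells. Its arguments: {"type":"object","properties":{"motion":{"type":"array","items":{"type":"array"}}},"required":["motion"]}

```bash
mkdir -p pics; python3 - <<'E'
from cell import monitor, imaging
import cv2,numpy as np,pickle
s=monitor.get_state();print(s['clock'],s['tool_pos'],s['tcp_rot'],s['grip_width'])
d={n:imaging.get_image(n) for n in('side','top','wrist')}
pickle.dump(d,open('d0.pkl','wb'))
for n in d: cv2.imwrite(f'pics/a_{n}.png',d[n]['pixels']); print(n,d[n]['K'],d[n]['pose'],[k for k in d[n]])
E
```

```text
0.0 [0.20264486 0.48385518 0.22603616] [[-9.22301732e-01  3.86469762e-01 -7.98777579e-04]
 [ 3.86470528e-01  9.22300764e-01 -1.35318240e-03]
 [ 2.13749092e-04 -1.55674646e-03 -9.99998765e-01]] 0.0918655028425722
side [[360.72556074   0.         260.595598  ]
 [  0.         360.72556074 189.91675666]
 [  0.           0.           1.        ]] [[ 0.8490206   0.33152534 -0.41140609  0.29757932]
 [-0.52832566  0.52384883 -0.66817243 -0.34469821]
 [-0.00600149  0.78464856  0.61991179  0.53578202]
 [ 0.          0.          0.          1.        ]] ['pixels', 'K', 'pose']
top [[373.0007368    0.         258.49589074]
 [  0.         373.0007368  193.36690661]
 [  0.           0.           1.        ]] [[ 0.01259357  0.99368699 -0.11147897  0.52588808]
 [-0.99976096  0.01052031 -0.01916648  0.19312894]
 [-0.01787269  0.1116937   0.99358195  0.78502534]
 [ 0.          0.          0.          1.        ]] ['pixels', 'K', 'pose']
wrist [[297.31863964   0.         255.4887961 ]
 [  0.         297.31863964 190.55123872]
 [  0.           0.           1.        ]] [[ 3.87012779e-01 -8.90571983e-01 -2.38961612e-01  1.39783034e-01]
 [ 9.22073873e-01  3.73526556e-01  1.01280230e-01  5.11514707e-01]
 [-9.38827668e-04 -2.59537003e-01  9.65732708e-01  3.84778640e-01]
 [ 0.00000000e+00  0.00000000e+00  0.00000000e+00  1.00000000e+00]] ['pixels', 'K', 'pose']
```

View pics/a_top.png

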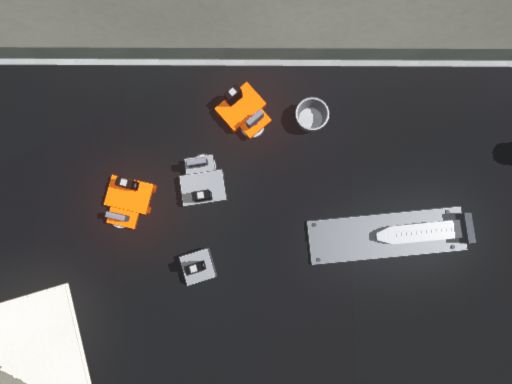

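View pics/a_side.png

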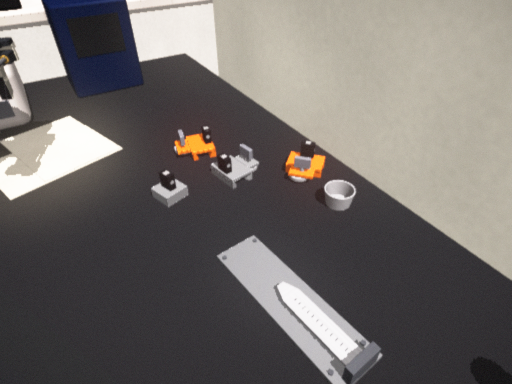

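The top view shows these candidates:
- Aluminium carrier with knob: deck at (203,187), block at (202,196), wing at (197,162).
- Plain stand at (197,268), with no ear.
- Orange look-alikes at (241,107) and (130,197).

I choose the aluminium one at (203,187). The rail runs from (308,240) to the stop at (468,228). I'll check this in a close crop.

```bash
cat > h.py <<'E'
import numpy as np,cv2
def ray(im,px):
    K,P=im['K'],im['pose']; px=np.atleast_2d(np.float64(px))
    d=np.c_[(px[:,0]-K[0,2])/K[0,0],-(px[:,1]-K[1,2])/K[1,1],-np.ones(len(px))]
    return P[:3,3],d@P[:3,:3].T
def on(im,px,z):
    o,d=ray(im,px); return (o+d*((z-o[2])/d[:,2])[:,None])[:,:2]
def fish(im,px,z):
    K,P=im['K'],im['pose']; px=np.atleast_2d(np.float64(px))
    u=(px-K[:2,2])/K[0,0]; r=np.linalg.norm(u,axis=1)+1e-9
    d=np.c_[u[:,0]/r*np.sin(r),-u[:,1]/r*np.sin(r),-np.cos(r)]@P[:3,:3].T
    o=P[:3,3]; return (o+d*((z-o[2])/d[:,2])[:,None])[:,:2]
E
python3 - <<'E'
import pickle,cv2,numpy as np
from h import *
d=pickle.load(open('d0.pkl','rb'));p=d['top']['pixels']
a=cv2.resize(p[145:225,160:260],None,fx=4,fy=4,interpolation=cv2.INTER_CUBIC)
s=d['side']['pixels'];b=cv2.resize(s[135:215,145:245],None,fx=4,fy=4,interpolation=cv2.INTER_CUBIC)
c=cv2.resize(p[200:270,300:480],(800,280),interpolation=cv2.INTER_CUBIC)
cv2.imwrite('pics/b.png',np.vstack([np.hstack([a,b]),c]))
hsv=cv2.cvtColor(p,cv2.COLOR_BGR2HSV)
m=((hsv[...,2]>70)&(hsv[...,1]<60)).astype(np.uint8)
n,l,st,c=cv2.connectedComponentsWithStats(m)
for i in range(1,n):
    if st[i,4]>300 and st[i,0]>150 and st[i,1]>90:
        r=cv2.minAreaRect(np.argwhere(l==i)[:,::-1].astype(np.float32)); print(st[i],np.round(cv2.boxPoints(r),1).tolist())
        print(np.round(on(d['top'],cv2.boxPoints(r),.008 if st[i,0]>290 else .026),4).tolist())
E
```

```text
[  306   188   182    97 12671] [[303.3999938964844, 200.39999389648438], [482.3999938964844, 181.10000610351562], [492.5, 274.8999938964844], [313.6000061035156, 294.29998779296875]]
[[0.5993, 0.1141], [0.6438, -0.2577], [0.4519, -0.2677], [0.4082, 0.0937]]
[179 247  39  40 955] [[177.5, 255.1999969482422], [209.1999969482422, 246.10000610351562], [218.10000610351562, 277.3999938964844], [186.39999389648438, 286.5]]
[[0.4838, 0.3697], [0.5028, 0.3061], [0.441, 0.2865], [0.4223, 0.3495]]
```

View pics/b.png

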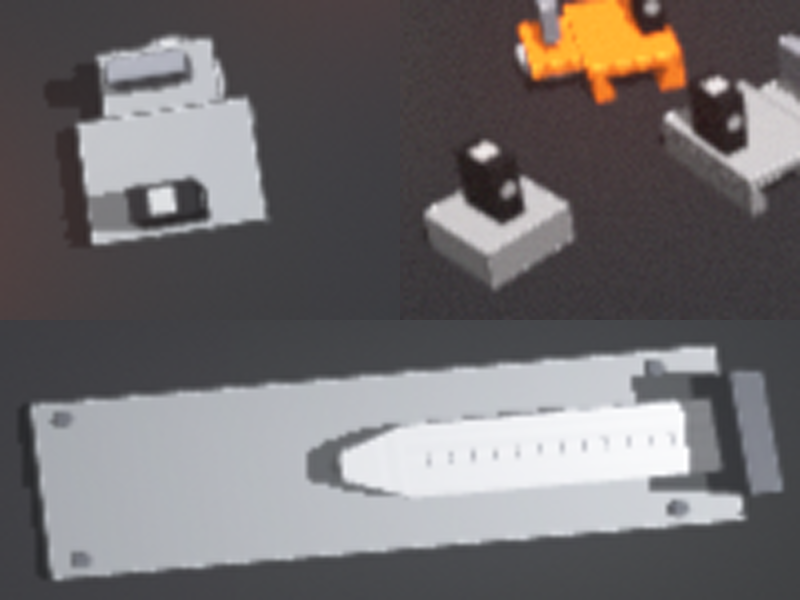

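The crop confirms the choice: the wide deck with ear and wing is the carrier, and the square foot without an ear is the stand.

```bash
python3 - <<'E'
import pickle
from h import *
t=pickle.load(open('d0.pkl','rb'))['top']
A=lambda q:np.array(q)/4.+[160-.375,145-.375]
C=lambda q:(np.array(q)-[0,320.])/[4.444,4]+[300-.39,200-.375]
dk=on(t,A([[78,127],[249,98],[267,219],[93,243]]),.026)
print('deck',dk.round(4).tolist(),dk.mean(0), 'len',np.linalg.norm(dk-np.roll(dk,-1,0),axis=1))
x=(dk[1]-dk[0]+dk[2]-dk[3]);x/=np.linalg.norm(x);print('x ax',x,np.degrees(np.arctan2(x[1],x[0])))
y=np.array([-x[1],x[0]])
print('carrier from deck',dk.mean(0)-.020*y, 'white top',on(t,A([[161,201]]),.066),'wing',on(t,A([[147,67]]),.064), 'wing pred',dk.mean(0)+.048*y)
pl=on(t,C([[30,404],[716,347],[744,521],[53,578]]),.008)
print('plate',pl.round(4).tolist(),np.linalg.norm(pl-np.roll(pl,-1,0),axis=1))
x=(pl[1]-pl[0]+pl[2]-pl[3]);x/=np.linalg.norm(x);print('x',x,np.degrees(np.arctan2(x[1],x[0])))
y=np.array([-x[1],x[0]]);o=(pl.mean(0))+.010*x;print('rail o',o,'pts of dove in rail:')
dv=on(t,C([[405,425],[683,402],[408,497],[688,470]]),.024)
print(((dv-o)@np.c_[x,y]).round(4).tolist())
print('screws',((on(t,C([[62,419],[80,559],[654,368],[678,508]]),.010)-o)@np.c_[x,y]).round(4).tolist())
E
```

```text
deck [[0.6446, 0.3723], [0.6607, 0.2841], [0.598, 0.2734], [0.5847, 0.3624]] [0.62198714 0.32302643] len [0.08959843 0.06359689 0.08995626 0.06079493]
x ax [ 0.16336593 -0.98656554] -80.59767901943141
carrier from deck [0.60225583 0.31975912] white top [[0.60240387 0.32097664]] wing [[0.66892017 0.3302544 ]] wing pred [0.66934229 0.330868  ]
plate [[0.5572, 0.1081], [0.5904, -0.2106], [0.5015, -0.2191], [0.4684, 0.0977]] [0.32035717 0.08932577 0.31845181 0.08939862]
x [ 0.10377661 -0.99460063] -84.04331356357501
rail o [ 0.53043107 -0.06591643] pts of dove in rail:
[[-0.0038, 0.0181], [0.1227, 0.018], [-0.0071, -0.0178], [0.1199, -0.0159]]
screws [[-0.1565, 0.0356], [-0.156, -0.0361], [0.119, 0.0365], [0.1194, -0.0353]]
```

>>> servo_tool(motion=[[[0,0,0],5,0.5],[[0,0,0],7.1,0.5],[[0,0,0],7.1,0.5],[[0,0,0],7.1,0.5],[[0,0,0],7.1,0.5],[[0,0,0],7.1,0.5],[[0,0,0],7.1,0.5],[[0,0,0],7.1,0.5],[[0,0,0],3.2,0.5]])

```text
clock: 0.9
tool_pos: [0.2028, 0.4841, 0.2264]
tcp_rot: [[-0.156, 0.988, -0.0], [0.988, 0.156, -0.001], [-0.0, -0.0, -1.0]]
contact_force: [-0.3, 0.1, -0.1]
grip_width: 0.0462
gripper_force: 0.0
```

>>> servo_tool(motion=[[[-0.01,0.015,0],0,0.5],[[-0.016,0.026,0],0,0.5],[[-0.016,0.026,0],0,0.5],[[-0.016,0.026,0],0,0.5],[[-0.016,0.026,0],0,0.5],[[-0.016,0.026,0],0,0.5],[[-0.016,0.026,0],0,0.5],[[-0.016,0.026,0],0,0.5],[[-0.016,0.026,0],0,0.5],[[-0.016,0.026,0],0,0.5],[[-0.016,0.026,0],0,0.5],[[-0.016,0.026,0],0,0.5],[[-0.016,0.026,0],0,0.5],[[-0.016,0.026,0],0,0.5],[[-0.009,0.014,0],0,0.5],[[0,0,0],0,0.5],[[0,0,0],0,0.5]])

```text
clock: 2.32
tool_pos: [0.6021, 0.3194, 0.2256]
tcp_rot: [[-0.161, 0.987, -0.002], [0.987, 0.161, -0.0], [-0.0, -0.002, -1.0]]
contact_force: [-0.1, 0.1, 0.9]
grip_width: 0.0457
gripper_force: 0.0
```

>>> servo_tool(motion=[[[0,0,0.02],0,0.5],[[0,0,0.03],0,0.5],[[0,0,0.03],0,0.5],[[0,0,0.03],0,0.5],[[0,0,0.015],0,0.5],[[0,0,0],0,0.5],[[0,0,0],0,0.5]])

```text
clock: 2.9
tool_pos: [0.6007, 0.3208, 0.1016]
tcp_rot: [[-0.164, 0.986, -0.002], [0.986, 0.164, -0.0], [-0.0, -0.002, -1.0]]
contact_force: [0.0, -0.5, 1.1]
grip_width: 0.0458
gripper_force: 0.0
```

```bash
python3 - <<'E'
from cell import imaging
import cv2
w=imaging.get_image('wrist');cv2.imwrite('pics/c.png',w['pixels']);print(w['pose'])
E
```

```text
[[ 9.86563244e-01 -1.58038206e-01 -4.14353821e-02  5.90668093e-01]
 [ 1.63377006e-01  9.52803205e-01  2.55878890e-01  3.89961354e-01]
 [-9.58875899e-04 -2.59210296e-01  9.65820430e-01  2.60239697e-01]
 [ 0.00000000e+00  0.00000000e+00  0.00000000e+00  1.00000000e+00]]
```

View pics/c.png

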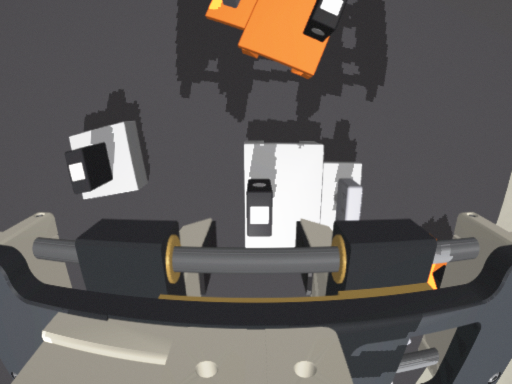

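The wrist view shows the block at (260,210), between the fingers at (200,255) and (315,255), and the wing at (350,205). I'll check the lateral offset numerically.

```bash
python3 - <<'E'
from cell import imaging,monitor
from h import *
w=imaging.get_image('wrist');s=monitor.get_state()
q=fish(w,[[248,235],[272,235],[260,215],[248,205],[272,205]],.066)
print(q, (q-s['tool_pos'][:2])@s['tcp_rot'][:2,:2])
q=fish(w,[[245,143],[322,143]],.026);print(q, (q-s['tool_pos'][:2])@s['tcp_rot'][:2,:2])
E
```

```text
[[0.60034328 0.30496703]
 [0.61731251 0.30772892]
 [0.60625421 0.32140001]
 [0.59683684 0.32729128]
 [0.61322214 0.32998123]] [[-0.01545721 -0.00462666]
 [-0.01550855  0.01256569]
 [-0.00021259  0.00389286]
 [ 0.00713991 -0.00443386]
 [ 0.00711312  0.01217067]]
[[0.58749193 0.36499369]
 [0.6485821  0.37572182]] [[ 0.04586314 -0.00748516]
 [ 0.04645288  0.05453673]]
```

>>> servo_tool(motion=[[[0,0.003,0.01],0,0.5],[[0,0,0.02],0,0.5],[[0,0,0.02],0,0.5],[[0,0,0.013],0,0.5],[[0,0,0.006],0,0.5],[[0,0,0],0,0.5],[[0,0,0],0,0.4],[[0,0,0],0,0.3],[[0,0,0],0,0.2],[[0,0,0],0,0.1],[[0,0,0],0,0],[[0,0,0],0,0],[[0,0,0],0,0],[[0,0,0],0,0]])

```text
clock: 4.17
tool_pos: [0.6049, 0.3206, 0.0335]
tcp_rot: [[-0.163, 0.987, 0.0], [0.987, 0.163, 0.0], [0.0, 0.0, -1.0]]
contact_force: [-2.1, -1.7, 6.2]
grip_width: 0.0175
gripper_force: 30.0
```

>>> servo_tool(motion=[[[0,0,-0.005],0,0],[[0,0,-0.015],0,0],[[0,0,-0.02],0,0],[[0,0,-0.02],0,0],[[0,0,-0.015],0,0],[[0,0,-0.005],0,0],[[0,0,0],1.7,0],[[0,0,0],1.7,0],[[0,0,0],0,0],[[0,0,0],0,0]])

```text
clock: 5.0
tool_pos: [0.6044, 0.3202, 0.1116]
tcp_rot: [[-0.105, 0.995, -0.002], [0.995, 0.105, -0.001], [-0.0, -0.002, -1.0]]
contact_force: [0.6, -0.6, -3.2]
grip_width: 0.018
gripper_force: 30.0
```

>>> servo_tool(motion=[[[-0.006,-0.003,0],0,0],[[-0.013,-0.0065,0],0,0],[[-0.02,-0.01,0],0,0],[[-0.02,-0.01,0],0,0],[[-0.02,-0.01,0],0,0],[[-0.02,-0.01,0],0,0],[[-0.02,-0.01,0],0,0],[[-0.02,-0.01,0],0,0],[[-0.02,-0.01,0],0,0],[[-0.02,-0.01,0],0,0],[[-0.02,-0.01,0],0,0],[[-0.02,-0.01,0],0,0],[[-0.02,-0.0095,0],0,0],[[-0.016,-0.007,0],0,0],[[-0.012,-0.006,0],0,0],[[-0.005,-0.002,0],0,0],[[0,0,0],0,0],[[0,0,0],0,0],[[0,0,0],0,0]])

```text
clock: 6.58
tool_pos: [0.5001, 0.0366, 0.1128]
tcp_rot: [[-0.104, 0.995, 0.0], [0.995, 0.104, 0.0], [0.0, 0.0, -1.0]]
contact_force: [0.4, 1.7, -3.2]
grip_width: 0.0174
gripper_force: 30.0
```

```bash
python3 - <<'E'
from cell import imaging,monitor
import cv2,numpy as np,pickle
s=monitor.get_state();print(s['clock'],s['tool_pos'],s['tcp_rot'].round(4),s['contact_force'],s['torque'],s['grip_width'])
d={n:imaging.get_image(n) for n in('side','top','wrist')};pickle.dump(d,open('d1.pkl','wb'))
cv2.imwrite('pics/d.png',np.hstack([cv2.resize(d['side']['pixels'][170:384,150:400],(400,342)),cv2.resize(d['wrist']['pixels'],(400,300))[:,:]]) if 0 else np.vstack([cv2.resize(d['side']['pixels'][170:384,150:400],(400,300)),cv2.resize(d['wrist']['pixels'],(400,300))]))
E
```

```text
6.5833 [0.50013851 0.03659073 0.11275741] [[-1.045e-01  9.945e-01  4.000e-04]
 [ 9.945e-01  1.045e-01  3.000e-04]
 [ 2.000e-04  5.000e-04 -1.000e+00]] [ 0.38807695  1.70362605 -3.17680047] [-0.07451868  0.14364668 -0.02025187] 0.017368907753613824
```

View pics/d.png

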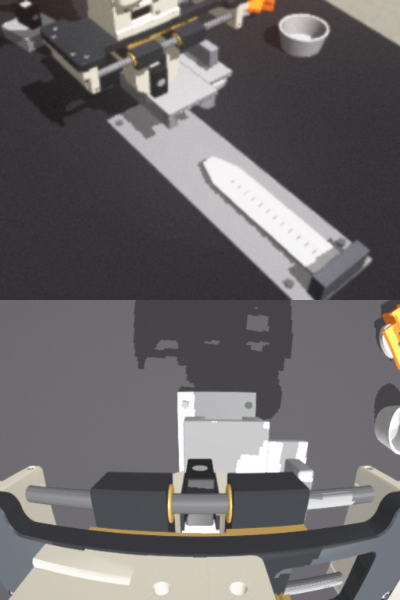

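The carrier is held over the bare part of the plate, level and aligned. I'll compute the groove-to-plate offset from the wrist view: plate rear edge near (178..256, 392) and deck rear edge near (183..270, 422) in the mosaic.

```bash
python3 - <<'E'
import pickle
from h import *
w=pickle.load(open('d1.pkl','rb'))['wrist'];p=w['pixels']
T=np.array([.5001,.0366]);R=np.array([[-.1045,.9945],[.9945,.1045]])
f=lambda q,z:((fish(w,q,z)-T)@R).round(4)
print('plate',f(np.array([[178,392],[256,392]])*1.28-[0,384],.008))
print('deck',f(np.array([[183,422],[270,422]])*1.28-[0,384],.105))
cv2.imwrite('pics/e.png',cv2.resize(p[100:260,200:420],(770,560),interpolation=cv2.INTER_CUBIC))
E
```

```text
plate [[ 0.0658 -0.023 ]
 [ 0.0669  0.0659]]
deck [[ 0.0456 -0.0107]
 [ 0.0462  0.0537]]
```

View pics/e.png

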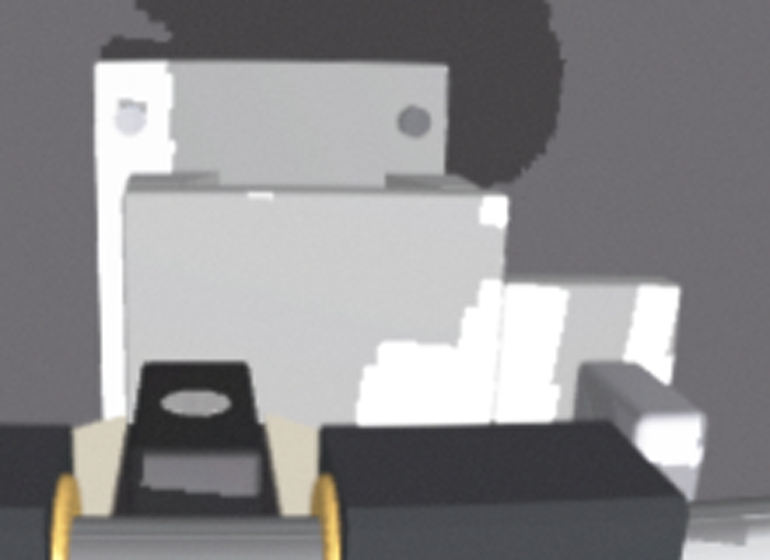

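Deck and plate centrelines coincide (0.0215 against 0.0214 in tool y) and the yaw is good. Lowering now.

>>> servo_tool(motion=[[[0,0,0.008],0,0],[[0,0,0.015],0,0],[[0,0,0.018],0,0],[[0,0,0.015],0,0],[[0,0,0.008],0,0],[[0,0,0.003],0,0],[[0,0,0.002],0,0],[[0,0,0.001],0,0],[[0,0,0],0,0],[[0,0,0],0,0]])

```text
clock: 7.57
tool_pos: [0.5004, 0.036, 0.0434]
tcp_rot: [[-0.104, 0.995, 0.001], [0.995, 0.104, -0.0], [-0.0, 0.001, -1.0]]
contact_force: [-0.7, 0.1, -2.6]
grip_width: 0.0179
gripper_force: 30.0
```

>>> servo_tool(motion=[[[0,0,0.001],0,0],[[0,0,0.001],0,0],[[0,0,0],0,0],[[0,0,0],0,0]])

```text
clock: 7.9
tool_pos: [0.5003, 0.036, 0.0415]
tcp_rot: [[-0.104, 0.995, 0.001], [0.995, 0.104, -0.0], [-0.0, 0.001, -1.0]]
contact_force: [-0.7, -0.5, 4.8]
grip_width: 0.0176
gripper_force: 30.0
```

Contact. Sliding on.

>>> servo_tool(motion=[[[-0.005,0,0],0,0],[[-0.008,0,0],0,0],[[-0.008,0,0],0,0],[[-0.006,0,0],0,0],[[-0.006,0,0],0,0],[[-0.006,0,0],0,0],[[-0.006,0,0],0,0],[[-0.005,0,0],0,0],[[0,0,0],0,0]])

```text
clock: 8.65
tool_pos: [0.506, -0.0144, 0.0415]
tcp_rot: [[-0.103, 0.995, 0.002], [0.995, 0.103, -0.0], [-0.0, 0.002, -1.0]]
contact_force: [-0.3, -1.3, 5.6]
grip_width: 0.0182
gripper_force: 30.0
```

>>> servo_tool(motion=[[[-0.005,0,0],0,0],[[-0.006,0,0],0,0],[[-0.006,0,0],0,0],[[-0.006,0,0],0,0],[[-0.006,0,0],0,0],[[-0.006,0,0],0,0],[[-0.006,0,0],0,0],[[-0.005,0,0],0,0],[[0,0,0],0,0]])

```text
clock: 9.4
tool_pos: [0.5107, -0.0602, 0.0415]
tcp_rot: [[-0.103, 0.995, 0.002], [0.995, 0.103, -0.0], [-0.0, 0.002, -1.0]]
contact_force: [-1.3, 0.3, 4.9]
grip_width: 0.0179
gripper_force: 30.0
```

>>> servo_tool(motion=[[[-0.005,0,0],0,0],[[-0.007,0,0],0,0],[[-0.008,0,0],0,0],[[-0.008,0,0],0,0],[[-0.008,0,0],0,0],[[-0.008,0,0],0,0],[[-0.008,0,0],0,0],[[-0.008,0,0],0,0],[[-0.008,0,0],0,0],[[-0.008,0,0],0,0],[[-0.006,0,0],0,0],[[-0.004,0,0],0,0],[[0,0,0],0,0]])

```text
clock: 10.48
tool_pos: [0.5195, -0.1458, 0.0415]
tcp_rot: [[-0.103, 0.995, 0.002], [0.995, 0.103, -0.0], [-0.001, 0.002, -1.0]]
contact_force: [-0.7, -0.1, 5.3]
grip_width: 0.0178
gripper_force: 30.0
```

>>> servo_tool(motion=[[[-0.003,0,0],0,0],[[-0.003,0,0],0,0],[[-0.003,0,0],0,0],[[-0.001,0,0],0,0],[[-0.001,0,0],0,0],[[-0.001,0,0],0,0],[[0,0,0],0,0]])

```text
clock: 11.07
tool_pos: [0.5206, -0.1567, 0.0415]
tcp_rot: [[-0.104, 0.995, 0.001], [0.995, 0.104, 0.0], [0.0, 0.001, -1.0]]
contact_force: [-0.5, 4.8, 6.8]
grip_width: 0.0179
gripper_force: 30.0
```

Contact is beginning (4.8 N). I'll push a little further.

>>> servo_tool(motion=[[[-0.001,0,0],0,0],[[-0.001,0,0],0,0],[[0,0,0],0,0],[[0,0,0],0,0]])

```text
clock: 11.4
tool_pos: [0.5205, -0.1576, 0.0415]
tcp_rot: [[-0.104, 0.995, 0.001], [0.995, 0.104, 0.002], [0.002, 0.001, -1.0]]
contact_force: [-0.8, 7.3, 9.4]
grip_width: 0.0177
gripper_force: 30.0
```

>>> servo_tool(motion=[[[0.001,0,0],0,0],[[0,0,0],0,0.2],[[0,0,0],0,0.35],[[0,0,0],0,0.45],[[0,0,0],0,0.45],[[0,0,0],0,0.45],[[0,0,-0.008],0,0.45],[[0,0,-0.015],0,0.45],[[0,0,-0.02],0,0.45],[[0,0,-0.02],0,0.45],[[0,0,-0.007],0,0.45],[[0,0.01,0],0,0.45],[[0,0.018,0],0,0.45],[[0,0.02,0],0,0.45],[[0,0.013,0],0,0.45],[[0,0.007,0],0,0.45],[[0,0,0],0,0.45],[[0,0,0],0,0.45]])

```text
clock: 12.9
tool_pos: [0.5872, -0.1507, 0.1102]
tcp_rot: [[-0.104, 0.995, -0.001], [0.995, 0.104, 0.0], [0.001, -0.001, -1.0]]
contact_force: [-0.1, -0.3, -0.1]
grip_width: 0.0416
gripper_force: 0.0
```

```bash
python3 - <<'E'
from cell import imaging,monitor
import cv2,numpy as np,pickle
s=monitor.get_state();print(s['clock'],s['tool_pos'],s['grip_width'])
d={n:imaging.get_image(n) for n in('side','top','wrist')};pickle.dump(d,open('d2.pkl','wb'))
cv2.imwrite('pics/f.png',np.vstack([cv2.resize(d['side']['pixels'][200:384,230:430],(435,400))[:300],cv2.resize(d['wrist']['pixels'][80:300,150:420],(435,300))]))
E
```

```text
12.9 [ 0.58716759 -0.15072826  0.11018081] 0.041598344047523376
```

View pics/f.png

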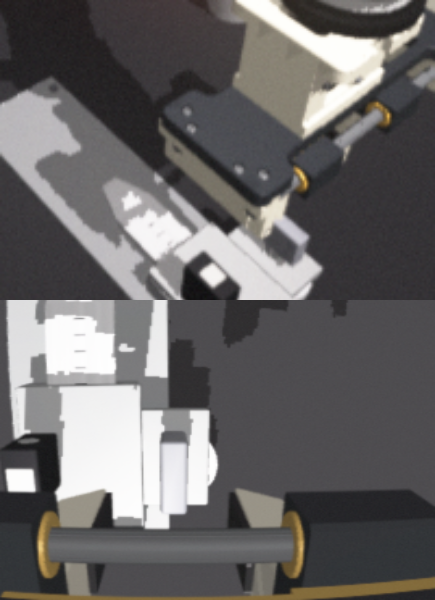

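The wing at (174,480) sits midway between the open fingers, and the carrier is on the dovetail at the stop end. I'll descend and grip the wing.

>>> servo_tool(motion=[[[0,0,0.01],0,0.45],[[0,0,0.02],0,0.45],[[0,0,0.02],0,0.45],[[0,0,0.012],0,0.45],[[0,0,0.005],0,0.45],[[0,0,0],0,0.45],[[0,0,0],0,0.3],[[0,0,0],0,0.2],[[0,0,0],0,0.1],[[0,0,0],0,0.05],[[0,0,0],0,0],[[0,0,0],0,0],[[0,0,0],0,0]])

```text
clock: 14.13
tool_pos: [0.5882, -0.1509, 0.0443]
tcp_rot: [[-0.104, 0.995, 0.001], [0.995, 0.104, -0.0], [-0.0, 0.001, -1.0]]
contact_force: [-0.4, 0.4, 2.6]
grip_width: 0.0121
gripper_force: 30.0
```

```bash
python3 - <<'E'
from h import *
import pickle
from cell import monitor
s=monitor.get_state()
w=pickle.load(open('d2.pkl','rb'))['wrist']
F=lambda q:np.array([[150+u*270/435,80+(v-300)*220/300] for u,v in q])
T=np.array([.5872,-.1507]);R=np.array([[-.104,.9945],[.9945,.104]])
print('wing top',(fish(w,F([[162,444],[187,444],[163,513],[186,513]]),.072)-T)@R)
print('deck rear',(fish(w,F([[18,388],[140,385]]),.034)-T)@R, s['grip_width'],s['torque'])
E
```

```text
wing top [[ 0.02049049 -0.00246084]
 [ 0.02048339  0.0081477 ]
 [-0.01712558 -0.00223503]
 [-0.01714376  0.00807212]]
deck rear [[ 0.04589523 -0.07634275]
 [ 0.04637227 -0.01381001]] 0.012062635479206682 [-0.04188562  0.13989347 -0.02427493]
```

Gripped at 12.1 mm, but the axis is about 1.3 mm off along tool x. I'll reopen, shift and regrip.

>>> servo_tool(motion=[[[0,0,0],0,0.3],[[0,0,0],0,0.3],[[0.0013,0,0.001],0,0.3],[[0,0,0],0,0.15],[[0,0,0],0,0],[[0,0,0],0,0],[[0,0,0],0,0],[[0,0,0],5,0],[[0,0,0],5,0],[[0,0,0],5,0],[[0,0,0],5,0],[[0,0,0],5,0],[[0,0,0],5,0],[[0,0,0],0,0]])

```text
clock: 15.3
tool_pos: [0.5887, -0.1493, 0.0428]
tcp_rot: [[0.41, 0.912, 0.002], [0.912, -0.41, 0.0], [0.001, 0.002, -1.0]]
contact_force: [4.1, 3.8, -1.7]
grip_width: 0.0118
gripper_force: 30.0
```

>>> servo_tool(motion=[[[0,0,0],5,0],[[0,0,0],5,0],[[0,0,0],5,0],[[0,0,0],5,0],[[0,0,0],5,0],[[0,0,0],5,0],[[0,0,0],5,0],[[0,0,0],5,0],[[0,0,0],0,0]])

```text
clock: 16.05
tool_pos: [0.5895, -0.1483, 0.0429]
tcp_rot: [[0.899, 0.437, 0.004], [0.437, -0.899, 0.001], [0.004, 0.001, -1.0]]
contact_force: [8.8, 6.7, -2.5]
grip_width: 0.0119
gripper_force: 30.1
```

```bash
python3 -c "
from cell import monitor;s=monitor.get_state();print(s['torque'],s['contact_force'],s['qpos'])"
```

```text
[ 0.87580689 -1.11107809  0.48002134] [ 8.75993577  6.65326764 -2.45732944] [-0.37367408  0.6786824   1.50335596  0.00267147  0.9563895   0.7428206 ]
```

>>> servo_tool(motion=[[[0.001,0,0],3,0],[[0,0,0],3,0],[[0,0,0],3,0],[[0,0,0],0,0],[[0,0,0],0,0]])

```text
clock: 16.47
tool_pos: [0.5897, -0.1473, 0.0428]
tcp_rot: [[0.956, 0.294, 0.002], [0.294, -0.956, 0.002], [0.003, -0.002, -1.0]]
contact_force: [5.3, 8.1, -1.2]
grip_width: 0.0118
gripper_force: 30.0
```

```bash
python3 -c "
from cell import monitor;s=monitor.get_state();print(s['torque'],s['contact_force'],s['qpos'])"
```

```text
[ 1.19270288 -0.80229881 -0.1485864 ] [ 5.33244385  8.06130208 -1.21438278] [-0.37242304  0.6796402   1.50184631  0.00375258  0.95895743  0.89777302]
```

>>> servo_tool(motion=[[[0,0,0],0,0.15],[[0,0,0],0,0.3],[[0,0,0],0,0.35],[[0,0,0],0,0.35],[[0,0,-0.008],0,0.35],[[0,0,-0.02],0,0.35],[[0,0,-0.03],0,0.35],[[0,0,-0.03],0,0.35],[[0,0,-0.02],0,0.35],[[-0.02,0,0],0,0.35],[[-0.03,0,0],0,0.35],[[-0.03,0,0],0,0.35],[[-0.03,0,0],0,0.35],[[-0.03,0,0],0,0.35],[[-0.03,0,0],0,0.35],[[-0.02,0,0],0,0.35],[[0,0,0],0,0.35],[[0,0,0],0,0.35]])

```text
clock: 17.97
tool_pos: [0.4065, -0.2052, 0.1516]
tcp_rot: [[0.957, 0.29, 0.001], [0.29, -0.957, -0.001], [0.001, 0.001, -1.0]]
contact_force: [0.5, -0.8, 0.6]
grip_width: 0.0318
gripper_force: 0.0
```

```bash
python3 - <<'E'
from cell import imaging,monitor
import cv2,numpy as np,pickle
s=monitor.get_state();print(s['clock'],s['tool_pos'],s['grip_width'])
d={n:imaging.get_image(n) for n in('side','top')};pickle.dump(d,open('d3.pkl','wb'))
cv2.imwrite('pics/g.png',np.vstack([cv2.resize(d['side']['pixels'][230:384,230:430],(600,300)),cv2.resize(d['top']['pixels'][180:280,290:490],(600,300))]))
E
```

```text
17.9667 [ 0.40654997 -0.20519913  0.1516008 ] 0.03179058660911378
```

View pics/g.png

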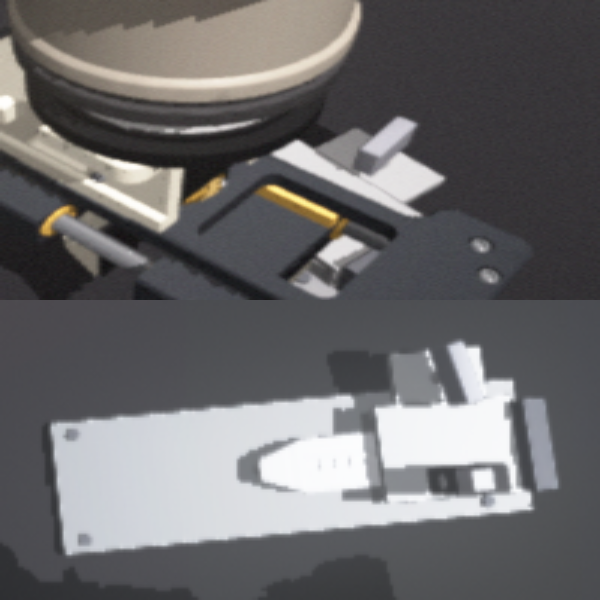

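The top view shows the carrier beside the stop at (525,445) with the wing nearly crosswise at (467,372). I'll quantify both.

```bash
python3 - <<'E'
import pickle
from h import *
t=pickle.load(open('d3.pkl','rb'))['top']
x=np.array([.10378,-.9946]);y=np.array([.9946,.10378]);o=np.array([.53043,-.06592])
G=lambda q:(np.array(q)-[0,300.])/3+[290-.33,180-.33]
f=lambda q,z:((on(t,G(q),z)-o)@np.c_[x,y]).round(4)
print('rear',f([[377,407],[387,500]],.034),'front',f([[513,400],[517,492]],.034))
w=f([[450,345],[466,343],[485,398],[470,402]],.072);print('wing',w,w.mean(0))
v=w[2]+w[3]-w[0]-w[1];print(np.arctan2(v[1],v[0]))
s0=pickle.load(open('d0.pkl','rb'))['top']['pixels'];print('stand diff',np.abs(s0[240:290,175:225].astype(int)-t['pixels'][240:290,175:225]).mean())
E
```

```text
rear [[ 0.0443  0.0345]
 [ 0.0423 -0.027 ]] front [[ 0.1343  0.0308]
 [ 0.1277 -0.0295]]
wing [[0.0802 0.0687]
 [0.0905 0.069 ]
 [0.0972 0.0332]
 [0.0875 0.0316]] [0.08885  0.050625]
-1.38106244001041
stand diff 18.0704
```

```bash
python3 - <<'E'
import pickle,cv2,numpy as np
p=[cv2.resize(pickle.load(open(f,'rb'))['top']['pixels'][220:310,150:260],(400,320)) for f in('d0.pkl','d3.pkl')]
cv2.imwrite('pics/h.png',np.hstack(p))
E
```

```text
(no output)
```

View pics/h.png

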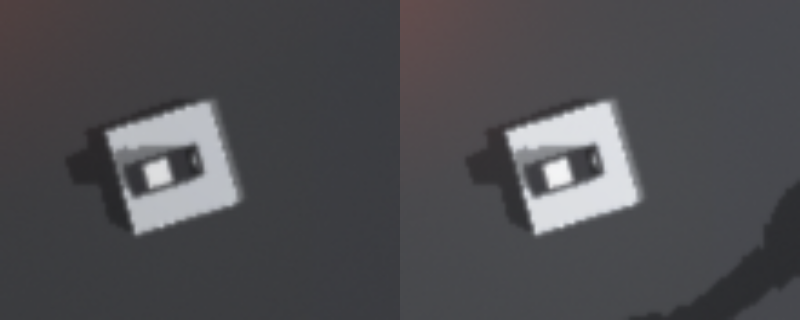

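The stand at (170,165) in the crop is unmoved; only the lighting differs. Handing in.

```bash
python3 -c "
from cell import order;print(order.close_job())"
```

```text
the job is handed in; nothing more can be done
None
```

The job is handed in (no verdict came back): by my last camera check the carrier is on the dovetail at the end stop (block centre at about x 88 mm), the clamp knob is turned to about 1.38 rad, and the plain stand has not moved.

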